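# Unhook the spare-blade magazine from its transport bracket

### The job

Take the spare-blade magazine out of its transport bracket and stand it upright in the middle of the rubber mat, hook and all, without dropping it. Its hook sits behind a retaining lip under two hold-down arms: lift it until you feel the arms, tilt its top back towards the open side so that the hook rises over the lip, and draw it out that way. Be gentle: do not wrench it against the bracket, and leave the things around the work where they are.

Things in the scene. Friction and masses are not known exactly. Their poses are not given: they have to be found in the camera images.
- mag_grip (a point): Magazine, loose, 0.2 to 0.45 kg: aluminium box 40 (x) x 50 (y) x 60 mm high, on top a black upright grip bar 28 (x) x 14 (y) mm, from 58 to 148 mm above the box's underside. Point: on the bar, 130 mm above the underside, on the box's centre line; pinch it here across y. x points from the bracket's open side to the hook side, y along the cross pin, z up.
- mag_base (a point): Centre of the underside of the magazine's box, axes as mag_grip. At the start it stands on the bracket's base plate.
- mag_pin (a point): Top of the magazine's cross pin, mid-length: an 8 mm steel rod along y, 84 mm long, through the box; its ends stick out 17 mm on both sides, under the hold-down arms. The point lies at x = -16 mm, 54 mm above the box's underside.
- mag_tail (a point): Lower end of the magazine's hook tail, 40 mm above the box's underside. The hook is an 18 mm wide steel strip that leaves the grip bar 94 to 100 mm above the underside, runs to x = +45 mm and turns down; the tail fills x = 40 to 45 mm.
- bracket: Transport bracket, fixed: two 12 mm posts at x = +35, y = +-56 mm, 117 mm high, that carry a clamped yoke with a retaining lip and two hold-down arms. Origin on the table under the magazine's start; x to the hook side, z up; the magazine's axes are parallel to it at the start. It takes pushes of up to 12 N.
- plate: Base plate of the bracket, fixed under it, 8 mm thick, x = -50 to +60, y = +-68 mm, origin and axes as bracket. The magazine stands on it at the start.
- bracket_back (a point): Point on the base plate below the lip, x = +35 mm. The lip is the top edge of the yoke's 4 mm plate (x = 33 to 37 mm, 104 mm wide, 50 mm high), 3 mm in front of the tail. The yoke's height differs each time and is not reported: the magazine can rise 3 to 33 mm before its pin meets the arms; the tail then still reaches 14 mm below the lip, wherever the yoke is.
- bracket_open (a point): Middle of the base plate's edge at the open side, x = -50 mm. The arms, 10 mm bars at y = +-30 to +-40, run over the pin from x = +33 to -37 mm; sprung, they yield 1 mm per 5 N, at most 6 mm. Tilting the magazine's top to this side about the pin raises the tail 1 mm per degree; at 15 to 20 degrees its lower edge meets the yoke plate (later if shifted a few mm this way).
- mat: Black rubber mat, 140 x 140 x 4 mm, fixed flat on the table; origin at the centre of its underside.
- mat_top (a point): Centre of the mat's upper face, 4 mm above the table.
- jar: Bystander: green-capped sample jar, 50 mm across, 77 mm high, origin under it.
- tape: Bystander: roll of narrow tape lying flat, 98 mm across, 25 mm high, origin under it.
- weight: Bystander: steel check weight with a knob, 30 mm across, 34 mm high, origin under it.
- magazine: The whole magazine; origin and axes are those of mag_base.
Things that resemble listed ones, but are neither listed nor needed, are in the scene too. What is shaped like the magazine but yellow is not meant.

How it is judged:
By the outcome, as a careful person would: the job done as asked, in the order asked, and still so for the second after the job is handed in, with the robot touching nothing.
It also fails if it takes over 61 s, if anything falls off the work surface, if the arm or the gripper's body presses on something with over 40 N, if the wrist force passes 120 N, or if a joint passes its speed limit or range.

### The arm

A 7-joint arm with a two-finger parallel gripper is mounted at the origin on a cart in front of the work surface, level with it; the furniture and walls round the work are solid. World frame = base frame: x ahead of the robot, y to its left, z up, the work surface at z = 0. Lengths are in m, angles in degrees, forces in N, time in s.
With the tool pointing down it reaches from about 0.425 to 0.875 m from the base axis. Payload 4.7 kg.
Tool frame: the origin (TCP) lies at the very end of the fingers, on their centre line; the grasp point (between the pads) lies 19 mm behind it; z points along the fingers, y is the line along which they close (so a half turn about z gives the same grasp; the last joint's range is limited). The gripper opens to 87 mm and grips with 3 to 60 N. Pads are 19 mm wide; open, the fingers measure 117 mm over their backs; the gripper's body (75 mm by 190 mm) begins 51 mm behind the grasp point.
Start: joints at [76.381, 18.392, -4.016, 83.108, 1.295, 78.541, -3.26], TCP at [0.162, -0.63, 0.223] pointing down, gripper open.
Joint ranges: [-163.93, 163.93], [-17.29, 119.83], [-79.2, 71.16], [3.27, 140.29], [-89.18, 269.18], [5.43, 117.66], [-154.24, 154.24]. Speed limits (degrees/s): [147.25, 147.25, 180, 180, 180, 180, 180].

### API

Orientations are given as [roll, pitch, yaw] about the fixed x, y, z axes, in that order (R = Rz(yaw) Ry(pitch) Rx(roll)).
In Python, from cell import get_obs, read_camera, sign_off, silhouettes gives the robot as it stands.
- The arm moves only by the tool play_rows, never from a script. Its argument "steps" is a list that holds one entry, the list of rows, each a list of 7 numbers: the shift along the tool's x, y, z in m, then the turn, a rotation vector about the tool's x, y, z in rad, then the finger opening in m, from 0 to 0.087. A call has 1 to 12 rows; each row shifts and turns the commanded pose from where the row before left it, along the tool's axes as they then stand; what a row does not reach is not made up. A row lasts 1/10 s, in which the tool goes at most 50 mm and 8.59 degrees, less where a joint would pass 70% of its speed; a pose out of reach is approached as far as the arm can. A call is refused whole if a number of a shift passes 0.05 or a number of a turn 0.15, either way. A call with a gripper value outside its range is refused whole. The fingers move at their own pace and stop on an object; "force" is the grip in N (left out, the last holds). Time passes only in rows, so rows that do not move let the fingers close. It gives the time, the measured TCP pose, the force, the opening and the grip force at its end, in the units of the state.
- get_obs(): the state, without advancing time (a new reading comes with each control period).
- read_camera(name): name is "side" or "top"; returns a dict with "frame" (420x560x3 uint8, red, green, blue), "intrinsics" (3x3 intrinsics, pixels), "view" (4x4, takes a point from world to camera coordinates). Camera axes: x right, y up, looking along -z (the intrinsics and any distortion apply to the point x, -y, -z); pixel columns grow to the right and rows downward; lengths in m; the calibration is good to about 2 mm. A picture is of the moment at which its call begins. There is no depth.
- sign_off(): hands the job in; it is judged then, once.
Trained networks look in the newest picture that a camera, given by its name, has taken for a name from the list of things; names that differ only in an ending like _2 or _b are one class to them, and where a whole thing is asked for, a point or a joint stands for the part that bears it (a point fixed in the world has none). Each returns a list of dicts, best first, with "p" (0 to 1); they miss things now and then, are a little off and sometimes report something else, mostly with a low value. They report only what shows in the picture. A call takes as long as a camera call. They do not tell look-alikes from the thing itself.
- silhouettes(camera, name): "pixels" (420x560 bool, what is visible of it) and "extent" ([left, top, right, bottom] in pixels, round what is visible of it).
The state is a dict: "time_s": time; "qpos": joint angles; "joint_velocities": joint speeds; "effort": joint torques, N m; "tool_pos": TCP position; "tool_rot": TCP orientation; "force": force on the tool from outside, world axes, zero at the start; "wrist_torque": the same for the moment, N m; "grip_width": finger opening in m; "grasp_force": force on a finger pad.
Only numpy, scipy, OpenCV 4.12 (cv2) and the standard library are available. Lean on these libraries where they do the work, as an engineer would, in place of code of your own. Each camera call takes 0.05 s, during which the arm holds its last target. There are 200 camera calls.

## Working session

There is one attempt and no reset: what is moved stays moved. The work goes in short steps, Python scripts to look and compute and a tool call to move; the robot and the scene stay as the last step left them, time stands still between calls to the robot, and variables do not carry over. Pictures are saved under pics/ and viewed, at most 10 in all, crops included, and the job is handed in when it is done.

Besides the shell and the picture viewer there is one more tool, called after "Call:" as name([rows], argument=value, ...), one row to a line, values as JSON. play_rows: Moves the arm, as the interface text tells. Its arguments: {"type":"object","properties":{"steps":{"type":"array","items":{"type":"array","items":{"type":"array","items":{"type":"number"}}}},"force":{"type":"number"}},"required":["steps"]}

```bash
ls; mkdir -p pics; python3 - <<'E'
from cell import *
import cv2,numpy as np
o=get_obs();print(o)
for c in("side","top"):
    r=read_camera(c);cv2.imwrite(f"pics/{c}0.png",r["frame"][:,:,::-1]);print(c,r["intrinsics"],r["view"],[k for k in r])
    for n in("magazine","mag_grip","mag_pin","mag_tail","mag_base","bracket","plate","bracket_back","bracket_open","mat","mat_top","jar","tape","weight"):
        try: print(n,[(round(d["p"],2),[int(v) for v in d["extent"]],int(d["pixels"].sum())) for d in silhouettes(c,n)])
        except Exception as e: print(n,e)
print(get_obs()["time_s"])
E
```

```text
pics
{'time_s': 0.0, 'qpos': array([76.38191145, 18.43959883, -4.01407984, 83.17496792,  1.29640613,
       78.53836704, -3.25790407]), 'joint_velocities': array([ 0.00483948, -0.0007843 , -0.01542833,  0.05360128, -0.00404575,
       -0.08225638, -0.02394358]), 'effort': array([-6.39787177e-04, -4.91282451e+01, -4.04092055e-01, -3.12525523e+01,
       -6.37707487e-02,  4.35399322e-02,  1.93211858e-04]), 'tool_pos': array([ 0.16172677, -0.62900244,  0.22145461]), 'tool_rot': array([-1.79892378e+02,  7.45200853e-03,  1.44288458e+01]), 'force': array([-0.34358169, -0.37545851,  0.6265869 ]), 'wrist_torque': array([-0.05606154,  0.01843253, -0.02306956]), 'grasp_force': 0.0, 'grip_width': 0.08689073531358615}
side [[506.72001521   0.         283.8042727 ]
 [  0.         506.72001521 212.42371285]
 [  0.           0.           1.        ]] [[ 0.9992038   0.03737961 -0.01394721 -0.5775911 ]
 [-0.00796917  0.52952937  0.84825417 -0.05378023]
 [ 0.03909287 -0.84746765  0.52940564 -1.28361148]
 [ 0.          0.          0.          1.        ]] ['frame', 'intrinsics', 'view']
magazine [(0.71
[... 1413 characters left out ...]
g_pin [(0.8, [191, 189, 216, 223], 489), (0.64, [168, 122, 194, 154], 515)]
mag_tail [(0.72, [191, 190, 215, 221], 463), (0.6, [166, 124, 197, 157], 601)]
mag_base [(0.92, [167, 123, 200, 156], 624), (0.71, [190, 189, 215, 220], 480)]
bracket [(0.7, [177, 187, 237, 223], 567), (0.52, [190, 190, 212, 224], 483)]
plate [(0.77, [178, 192, 236, 234], 956)]
bracket_back [(0.72, [175, 191, 231, 222], 460)]
bracket_open [(0.86, [179, 189, 234, 227], 549)]
mat [(0.59, [271, 186, 327, 250], 2539)]
mat_top [(0.98, [269, 186, 327, 246], 2567)]
jar [(0.8, [243, 285, 262, 302], 316)]
tape [(0.57, [230, 130, 263, 166], 503)]
weight [(0.48, [374, 208, 385, 223], 127), (0.44, [189, 191, 214, 222], 486)]
1.5
```

```bash
python3 - <<'E'
import cv2,numpy as np
s=cv2.imread("pics/side0.png");t=cv2.imread("pics/top0.png")
a=cv2.resize(s[130:240,230:390],None,fx=5,fy=5,interpolation=cv2.INTER_CUBIC)
b=cv2.resize(t[110:260,140:340],None,fx=4,fy=4,interpolation=cv2.INTER_CUBIC)
cv2.imwrite("pics/sc.png",a);cv2.imwrite("pics/tc.png",b)
E
```

```text
(no output)
```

View pics/sc.png

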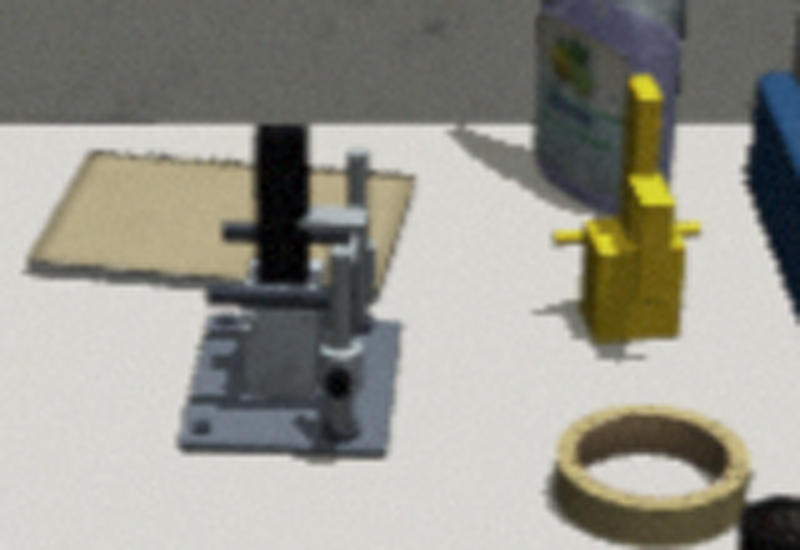

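View pics/tc.png

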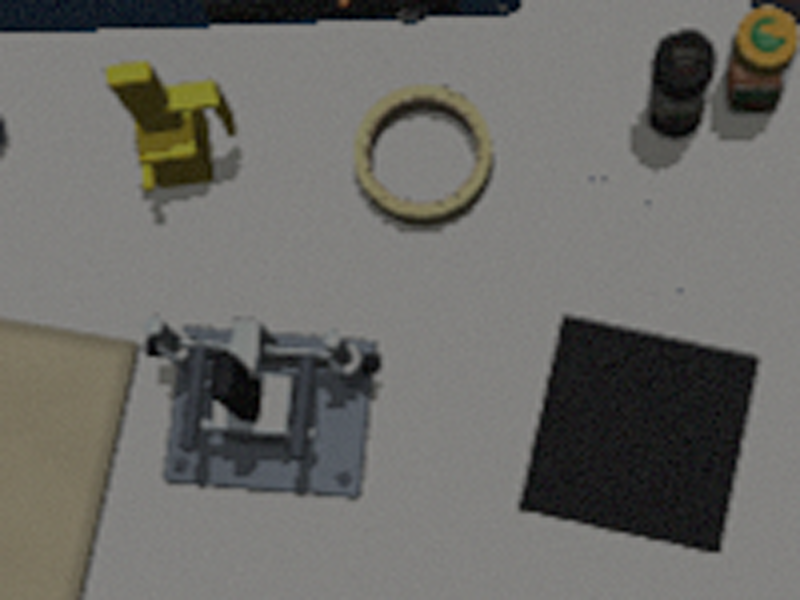

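View pics/side0.png

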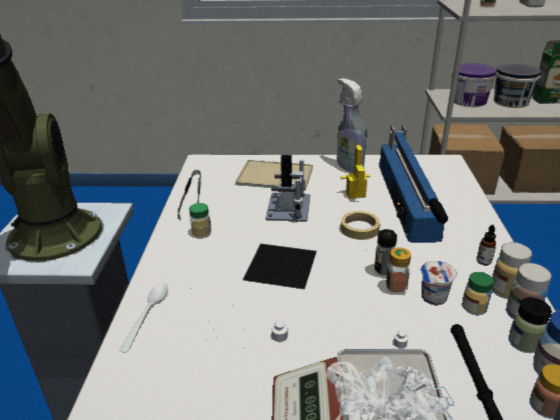

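View pics/top0.png

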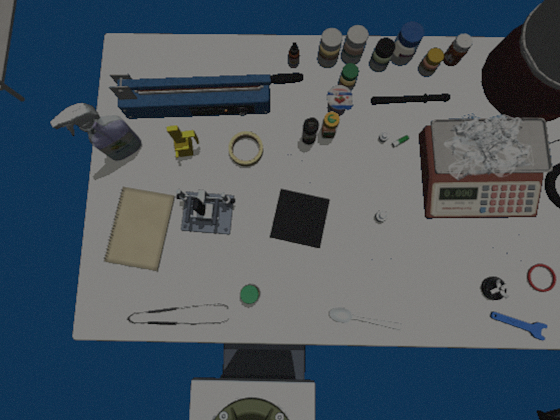

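The side picture shows the black-barred magazine in the bracket at about (290,190), with the yellow decoy at (357,180) and the mat at (280,265). In the top picture the bracket is at (207,212), its open side facing the robot, and the mat is at (300,218). Next I fit the poses from the corners.

```bash
cat > h.py <<'E'
import numpy as np
from scipy.optimize import least_squares
K={"side":(506.72,283.804,212.424),"top":(384.384,276.016,212.824)}
V={"side":np.array([[ 0.9992038,0.03737961,-0.01394721,-0.5775911],[-0.00796917,0.52952937,0.84825417,-0.05378023],[ 0.03909287,-0.84746765,0.52940564,-1.28361148]]),
"top":np.array([[ 0.01711982,-0.99979187,-0.01109598,-0.06322305],[0.98409883,0.01488674,0.17699683,-0.57889727],[-0.17679481,-0.0139497,0.98414887,-0.96012314]])}
def proj(c,P):
    q=V[c][:,:3]@np.asarray(P,float)+V[c][:,3]; f,cx,cy=K[c]
    return np.array([cx+f*q[0]/-q[2],cy-f*q[1]/-q[2]])
def fit(obs,x0):  # obs: (cam, local xyz, px)
    def w(p,l):
        c,s=np.cos(p[2]),np.sin(p[2]); return [p[0]+c*l[0]-s*l[1],p[1]+s*l[0]+c*l[1],l[2]]
    r=least_squares(lambda p:np.concatenate([proj(c,w(p,l))-u for c,l,u in obs]),x0,loss="soft_l1")
    return r.x,[(c,np.round(proj(c,w(r.x,l))-u,1)) for c,l,u in obs],lambda l:w(r.x,l)
E
python3 - <<'E'
from h import *
T=lambda x,y:np.array([140+x/4-.4,110+y/4-.4]); S=lambda x,y:np.array([230+x/5-.4,130+y/5-.4])
h=.008
A=lambda x,y:(x,y,h)
ob=[("top",A(-.05,.068),T(165,480)),("top",A(-.05,-.068),T(358,494)),("top",A(.06,-.068),T(378,342)),
("side",A(-.05,-.068),S(181,443)),("side",A(.06,-.068),S(386,450)),("side",A(.06,.068),S(402,322)),("side",A(-.05,.068),S(208,318)),
]
for sel in ("top","side",""):
    o=[q for q in ob if q[0]==sel or not sel]
    p,res,w=fit(o,[.6,.1,0]);print(p,np.degrees(p[2]));print(res)
for n,l in (("bartopcorner",(.014,-.007,.156)),("bartop",(-.014,.007,.156)),("boxtop -",(-.02,-.025,.068)),("boxtop",(.02,-.025,.068)),("hookc",(.0425,0,.108)),("post-",(.035,-.056,.117)),("post+",(.035,.056,.117)),("pin end",(-.016,-.042,.058))):
    for c in("side","top"):
        u=proj(c,w(l)); print(n,c,u,((u-([230,130] if c=="side" else [140,110]))*(5 if c=="side" else 4)).round())
m=[("top",(.07,.07,.004),T(566,316)),("top",(.07,-.07,.004),T(757,357)),("top",(-.07,-.07,.004),T(719,551)),("top",(-.07,.07,.004),T(520,509))]
p,res,w=fit(m,[.6,-.1,0]);print("mat",p,np.degrees(p[2]),res)
E
```

```text
[ 0.58241619  0.13605562 -0.07202727] -4.126858444270304
[('top', array([-0.6, -0.1])), ('top', array([0.6, 0.7])), ('top', array([-0. , -0.6]))]
[ 0.58084423  0.13252925 -0.05485276] -3.1428317807144026
[('side', array([-0.6,  0.2])), ('side', array([0.7, 0.4])), ('side', array([ 0.1, -0.2])), ('side', array([-0.1, -0.7]))]
[ 0.58133485  0.13506322 -0.06285896] -3.601553259489449
[('top', array([-0.1,  0.5])), ('top', array([1.1, 0.9])), ('top', array([ 0.1, -0.4])), ('side', array([-0.6, -0.4])), ('side', array([ 0.7, -0. ])), ('side', array([ 0.4, -0.6])), ('side', array([ 0.3, -1.2]))]
bartopcorner side [291.4434695  156.78352269] [307. 134.]
bartopcorner top [199.4618542  197.66971098] [238. 351.]
bartop side [281.04652975 154.068278  ] [255. 120.]
bartop top [192.23040992 208.75783454] [209. 395.]
boxtop - side [278.0392377  190.00233892] [240. 300.]
boxtop - top [211.9060601  218.35586003] [288. 433.]
boxtop side [293.34120232 190.57410634] [317. 303.]
boxtop top [213.58338082 203.24170066] [294. 373.]
hookc side [302.73710323 172.72436283] [364. 214.]
hookc top [201.95763674 190.53120463] [248. 322.]
post- side [298.21356458 179.78761885] [341. 249.]
post- top [223.25874206 194.31256549] [333. 337.]
post+ side [301.39492012 159.98380375] [357. 150.]
post+ top [178.58311088 190.91814343] [154. 324.]
pin end side [278.9325547  196.65449341] [245. 333.]
pin end top [219.20541295 217.97408234] [317. 432.]
mat [ 0.57594381 -0.11851485 -0.20101884] -11.517531149531889 [('top', array([-0.8, -0.5])), ('top', array([ 0.8, -0.2])), ('top', array([0.3, 0.6])), ('top', array([-0.3,  0.1]))]
```

Call:
play_rows([
  [[0.036,-0.0203,-0.004,0,0,0,0.087],[0.036,-0.0203,-0.004,0,0,0,0.087],[0.036,-0.0203,-0.004,0,0,0,0.087],[0.036,-0.0203,-0.004,0,0,0,0.087],[0.036,-0.0203,-0.004,0,0,0,0.087],[0.036,-0.0203,-0.004,0,0,0,0.087],[0.036,-0.0203,-0.004,0,0,0,0.087],[0.036,-0.0203,-0.004,0,0,0,0.087],[0,0,0,0,0,0.08,0.087],[0,0,0,0,0,0.08,0.087],[0,0,0,0,0,0.08,0.087],[0,0,0,0,0,0.08,0.087]],
], force=50)

```text
time_s: 2.7
tool_pos: [0.4005, -0.4004, 0.2547]
tool_rot: [180.0, -0.0, -4.1]
force: [-0.7, 0.3, -0.1]
grip_width: 0.0874
grasp_force: 0.0
```

Call:
play_rows([
  [[0.012,-0.042,0,0,0,0,0.087],[0.012,-0.042,0,0,0,0,0.087],[0.012,-0.042,0,0,0,0,0.087],[0.012,-0.042,0,0,0,0,0.087],[0.012,-0.042,0,0,0,0,0.087],[0.012,-0.042,0,0,0,0,0.087],[0.012,-0.042,0,0,0,0,0.087],[0.012,-0.042,0,0,0,0,0.087],[0.012,-0.042,0,0,0,0,0.087],[0.012,-0.042,0,0,0,0,0.087],[0,0,0,0,0,0,0.087],[0,0,0,0,0,0,0.087]],
])

```text
time_s: 3.9
tool_pos: [0.5487, 0.0115, 0.2545]
tool_rot: [180.0, 0.0, -3.7]
force: [0.6, -0.5, 0.1]
grip_width: 0.0871
grasp_force: 0.0
```

Call:
play_rows([
  [[0.006,-0.0314,0.0,0,0,0,0.05],[0.006,-0.0314,0.0,0,0,0,0.05],[0.006,-0.0314,0.0,0,0,0,0.05],[0.0067,-0.0316,0.0,0,0,0,0.05],[0,0,0.02,0,0,0,0.05],[0,0,0.02,0,0,0,0.05],[0,0,0.02,0,0,0,0.05],[0,0,0.01,0,0,0,0.05],[0,0,0.0,0,0,0,0.05],[0,0,0,0,0,0,0.05]],
])

```text
time_s: 4.9
tool_pos: [0.5824, 0.1334, 0.1852]
tool_rot: [180.0, -0.0, -4.0]
force: [0.2, -0.4, 0.1]
grip_width: 0.0504
grasp_force: 0.0
```

```bash
python3 - <<'E'
from cell import *
from h import *
import cv2
o=get_obs();print(o["tool_pos"],o["tool_rot"],o["qpos"],o["time_s"],o["force"])
s=read_camera("side")["frame"][:,:,::-1];t=read_camera("top")["frame"][:,:,::-1]
a=cv2.resize(s[130:230,250:330],None,fx=5,fy=5,interpolation=cv2.INTER_CUBIC)
b=cv2.resize(t[170:250,160:240],None,fx=5,fy=5,interpolation=cv2.INTER_CUBIC)
im=np.zeros((500,800,3),np.uint8);im[:500,:400]=a;im[:400,400:]=b
cv2.imwrite("pics/c1.png",im)
E
```

```text
[0.58242207 0.13335661 0.18520652] [ 1.79989162e+02 -4.69377612e-02 -3.98640252e+00] [  17.99321417   17.31937924  -40.18565593   92.76175186   11.55167323
   74.11112569 -118.06913725] 4.9 [ 0.22721126 -0.42688113  0.10190522]
```

View pics/c1.png

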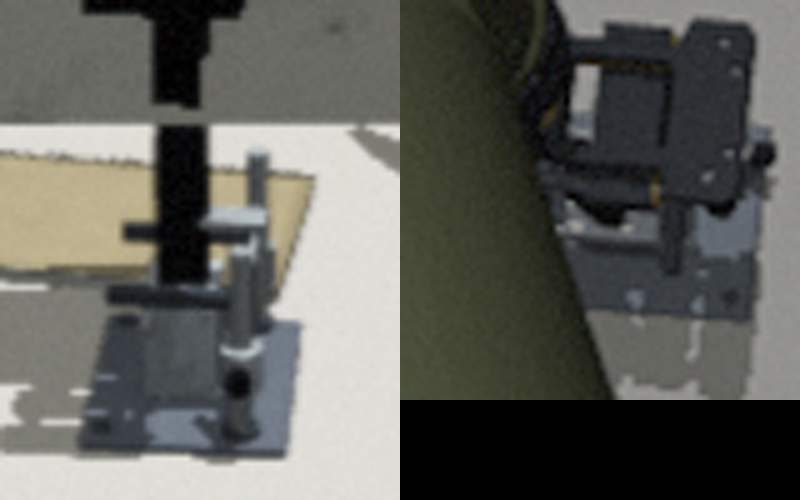

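Call:
play_rows([
  [[0,-0.0016,0.015,0,0,0,0.05],[0,0,0.02,0,0,0,0.05],[0,0,0.02,0,0,0,0.04],[0,0,0.011,0,0,0,0.03],[0,0,0,0,0,0,0.02],[0,0,0,0,0,0,0.02],[0,0,0,0,0,0,0.02]],
])

```text
time_s: 5.7
tool_pos: [0.5828, 0.1361, 0.1196]
tool_rot: [-180.0, -0.1, -3.9]
force: [-0.3, -0.8, -0.2]
grip_width: 0.0222
grasp_force: 0.0
```

Call:
play_rows([
  [[0,0,0,0,0,0,0.01],[0,0,0,0,0,0,0.01],[0,0,0,0,0,0,0.01],[0,0,0,0,0,0,0.01]],
], force=6)

```text
time_s: 6.1
tool_pos: [0.5826, 0.1366, 0.1193]
tool_rot: [-179.9, -0.1, -3.9]
force: [0.2, 2.0, 3.4]
grip_width: 0.0141
grasp_force: 6.0
```

Call:
play_rows([
  [[0,0,0,0,0,0,0.005],[0,0,0,0,0,0,0.005],[0,0,-0.0015,0,0,0,0.005],[0,0,-0.0015,0,0,0,0.005],[0,0,0,0,0,0,0.005],[0,0,0,0,0,0,0.005]],
], force=50)

```text
time_s: 6.7
tool_pos: [0.5813, 0.135, 0.1206]
tool_rot: [179.9, 0.1, -3.9]
force: [0.2, -0.5, -3.8]
grip_width: 0.0138
grasp_force: 50.0
```

```bash
python3 - <<'E'
from cell import *
from h import *
for _ in range(4):
    read_camera("side");o=get_obs();print(o["tool_pos"].round(4),o["force"].round(1),o["wrist_torque"].round(2))
# arm tip height: near arm tip outer edges seen at side px
c,s=np.cos(np.radians(-3.7)),np.sin(np.radians(-3.7))
for z in (.065,.07,.08,.09,.1):
    l=(-.037,-.04); print(z,proj("side",[.5815+c*l[0]-s*l[1],.1355+s*l[0]+c*l[1],z]))
E
```

```text
[0.5815 0.1352 0.1208] [-0.3  0.2 -3.5] [0.02 0.05 0.03]
[0.5817 0.1354 0.1209] [-0.8  0.9 -3.6] [ 0.03  0.08 -0.  ]
[0.5817 0.1355 0.1211] [ 0.  -0.1 -3.4] [-0.01  0.04 -0.03]
[0.5818 0.1356 0.1212] [-0.9  0.1 -3. ] [ 0.03  0.07 -0.06]
0.065 [270.94457527 193.51799894]
0.07 [270.89155149 191.83717155]
0.08 [270.78485766 188.45503085]
0.09 [270.67729337 185.04529701]
0.1 [270.56884792 181.60763097]
```

Call:
play_rows([
  [[0,0,-0.002,0,0,0,0.005],[0,0,-0.002,0,0,0,0.005],[0,0,-0.001,0,0,0,0.005],[0,0,-0.001,0,0,0,0.005],[0,0,0,0,0,0,0.005],[0,0,0,0,0,0,0.005]],
])

```text
time_s: 7.5
tool_pos: [0.5821, 0.1357, 0.1276]
tool_rot: [180.0, -0.0, -3.9]
force: [0.6, 1.6, -3.6]
grip_width: 0.0136
grasp_force: 50.0
```

Call:
play_rows([
  [[0,0,-0.001,0,0,0,0.005],[0,0,0,0,0,0,0.005],[0,0,0,0,0,0,0.005],[0,0,0,0,0,0,0.005]],
])

```text
time_s: 7.9
tool_pos: [0.582, 0.1357, 0.1285]
tool_rot: [180.0, 0.0, -3.9]
force: [0.7, -0.5, -4.1]
grip_width: 0.0138
grasp_force: 50.0
```

Call:
play_rows([
  [[0,0,-0.001,0,0,0,0.005],[0,0,0,0,0,0,0.005],[0,0,0,0,0,0,0.005],[0,0,0,0,0,0,0.005]],
])

```text
time_s: 8.3
tool_pos: [0.5819, 0.1358, 0.1292]
tool_rot: [180.0, 0.0, -3.9]
force: [-0.1, 0.5, -5.8]
grip_width: 0.0138
grasp_force: 50.0
```

Call:
play_rows([
  [[0,0,-0.001,0,0,0,0.005],[0,0,0,0,0,0,0.005],[0,0,0,0,0,0,0.005],[0,0,0,0,0,0,0.005]],
])

```text
time_s: 8.7
tool_pos: [0.5818, 0.1358, 0.1301]
tool_rot: [180.0, 0.0, -3.9]
force: [-0.1, 1.1, -10.6]
grip_width: 0.0138
grasp_force: 50.0
```

```bash
python3 - <<'E'
from cell import *
for _ in range(3):
    read_camera("side");o=get_obs();print(o["tool_pos"].round(4),o["force"].round(1),o["wrist_torque"].round(2))
E
```

```text
[0.5817 0.1358 0.1301] [  0.9   1.  -10.6] [ 0.13 -0.22 -0.01]
[0.5817 0.1358 0.1301] [  0.2   2.  -10.1] [ 0.11 -0.25 -0.06]
[0.5817 0.1358 0.1302] [  1.   -0.3 -10.6] [ 0.12 -0.2  -0.08]
```

Call:
play_rows([
  [[0,0,0.0007,0,0,0,0.005],[-0.0015,0,-0.0004,0,0.025,0,0.005],[-0.0015,0,-0.0004,0,0.025,0,0.005],[-0.0015,0,-0.0004,0,0.025,0,0.005],[-0.0015,0,-0.0004,0,0.025,0,0.005],[-0.0015,0,-0.0004,0,0.025,0,0.005],[-0.0015,0,-0.0004,0,0.025,0,0.005],[0,0,0,0,0,0,0.005],[0,0,0,0,0,0,0.005]],
])

```text
time_s: 9.75
tool_pos: [0.5724, 0.1364, 0.1317]
tool_rot: [180.0, -8.6, -3.9]
force: [0.8, -0.4, -7.8]
grip_width: 0.0138
grasp_force: 50.0
```

```bash
cat > st.py <<'E'
from cell import *
from scipy.spatial.transform import Rotation as Ro
import numpy as np
for _ in range(2):
    read_camera("side");o=get_obs()
    R=Ro.from_euler("xyz",o["tool_rot"],degrees=True); z=R.apply([0,0,1]); pin=o["tool_pos"]+R.apply([-.016,0,.061])
    b=Ro.from_euler("z",-3.9,degrees=True).inv()
    print(o["time_s"],o["tool_pos"].round(4),"rot",o["tool_rot"].round(1),"tilt",np.degrees(np.arcsin(b.apply(z)[0])).round(1),"pin",pin.round(4),"F(br)",b.apply(o["force"]).round(1),"M",b.apply(o["wrist_torque"]).round(2),o["grip_width"],o["qpos"].round(0))
E
python3 st.py
```

```text
9.8 [0.5725 0.1364 0.1316] rot [180.   -8.5  -3.9] tilt 8.5 pin [0.5657 0.1368 0.0689] F(br) [ 0.2 -0.3 -7.6] M [-0.17  0.38 -0.01] 0.013593536797936867 [  19.   12.  -41.  105.   13.   59. -121.]
9.85 [0.5725 0.1364 0.1315] rot [180.   -8.5  -3.9] tilt 8.5 pin [0.5657 0.1368 0.0688] F(br) [-0.1  0.2 -7.7] M [-0.14  0.45 -0.04] 0.013760776218483008 [  19.   12.  -41.  105.   13.   59. -121.]
```

Call:
play_rows([
  [[-0.0019,0,-0.0004,0,0.024,0,0.005],[-0.0019,0,-0.0004,0,0.024,0,0.005],[-0.0019,0,-0.0004,0,0.024,0,0.005],[-0.0019,0,-0.0004,0,0.024,0,0.005],[-0.0019,0,-0.0004,0,0.024,0,0.005],[-0.0019,0,-0.0004,0,0.024,0,0.005],[-0.0018,0,-0.0004,0,0.022,0,0.005],[0,0,0,0,0,0,0.005],[0,0,0,0,0,0,0.005]],
])

```text
time_s: 10.75
tool_pos: [0.5589, 0.1376, 0.1315]
tool_rot: [180.0, -18.1, -3.9]
force: [-0.5, 1.2, -5.4]
grip_width: 0.0138
grasp_force: 50.0
```

```bash
python3 st.py; python3 - <<'E'
from cell import *
import cv2
s=read_camera("side")["frame"][:,:,::-1]
cv2.imwrite("pics/c2.png",cv2.resize(s[120:230,230:330],None,fx=5,fy=5,interpolation=cv2.INTER_CUBIC))
E
```

```text
10.8 [0.5591 0.1376 0.1315] rot [180.  -18.1  -3.9] tilt 18.1 pin [0.5628 0.1374 0.0685] F(br) [-0.9  0.9 -4.2] M [-0.02  0.99  0.07] 0.013536480819632112 [  19.    3.  -41.  115.   14.   47. -123.]
10.85 [0.5593 0.1376 0.1315] rot [-180.   -18.1   -3.9] tilt 18.1 pin [0.563  0.1373 0.0685] F(br) [-0.5 -0.5 -5.2] M [-0.01  1.01  0.04] 0.013467041737544056 [  19.    3.  -41.  115.   14.   47. -123.]
```

View pics/c2.png

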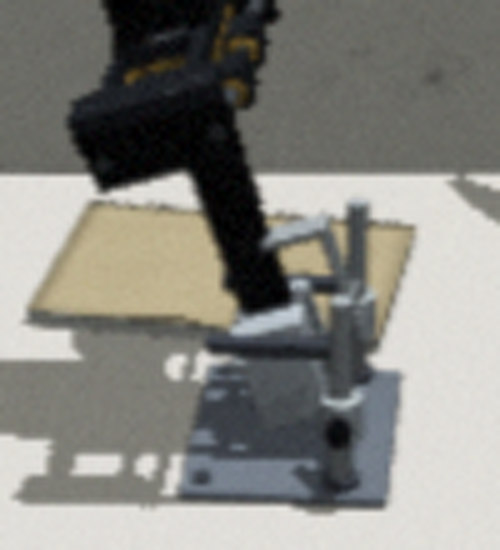

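Call:
play_rows([
  [[-0.0003,0,0.0008,0,0,0,0.005],[-0.0019,0,-0.0006,0,0,0,0.005],[-0.0019,0,-0.0006,0,0,0,0.005],[-0.0019,0,-0.0006,0,0,0,0.005],[0,0,0,0,0,0,0.005],[0,0,0,0,0,0,0.005]],
])

```text
time_s: 11.5
tool_pos: [0.5535, 0.1377, 0.1307]
tool_rot: [180.0, -18.1, -3.9]
force: [0.7, -0.4, -3.6]
grip_width: 0.0137
grasp_force: 49.9
```

```bash
python3 st.py
```

```text
11.55 [0.5536 0.1377 0.1307] rot [180.  -18.1  -3.9] tilt 18.1 pin [0.5573 0.1375 0.0677] F(br) [ 0.6  0.6 -2.5] M [-0.03  0.72 -0.07] 0.013973376544328417 [  19.    3.  -42.  115.   13.   47. -123.]
11.6 [0.5536 0.1377 0.1307] rot [180.  -18.1  -3.9] tilt 18.1 pin [0.5573 0.1374 0.0677] F(br) [ 0.4  0.4 -3.6] M [ 0.04  0.67 -0.03] 0.01381019280484621 [  19.    3.  -42.  115.   13.   47. -123.]
```

Call:
play_rows([
  [[-0.0038,0,-0.0012,0,0,0,0.005],[-0.0038,0,-0.0012,0,0,0,0.005],[-0.0038,0,-0.0012,0,0,0,0.005],[-0.0048,0,-0.0016,0,0,0,0.005],[-0.0048,0,-0.0016,0,0,0,0.005],[-0.0048,0,-0.0016,0,0,0,0.005],[-0.0048,0,-0.0016,0,0,0,0.005],[-0.0048,0,-0.0016,0,0,0,0.005],[-0.0048,0,-0.0016,0,0,0,0.005],[-0.0048,0,-0.0016,0,0,0,0.005],[-0.0048,0,-0.0016,0,0,0,0.005],[0,0,0,0,0,0,0.005]],
])

```text
time_s: 12.8
tool_pos: [0.5005, 0.1413, 0.1306]
tool_rot: [180.0, -18.1, -3.9]
force: [0.8, -0.3, -3.4]
grip_width: 0.0135
grasp_force: 50.0
```

```bash
python3 st.py
```

```text
12.85 [0.501  0.1413 0.1307] rot [180.  -18.1  -3.9] tilt 18.1 pin [0.5048 0.141  0.0678] F(br) [ 0.2  0.  -4.2] M [-0.01  0.72  0.02] 0.013746820187099674 [  19.   -5.  -42.  121.    6.   47. -120.]
12.9 [0.5013 0.1412 0.1308] rot [180.  -18.1  -3.9] tilt 18.1 pin [0.505  0.141  0.0679] F(br) [-0.4  0.4 -4.1] M [0.03 0.7  0.03] 0.013405919327367186 [  19.   -5.  -42.  121.    6.   47. -120.]
```

Call:
play_rows([
  [[0.0031,0,-0.0095,0,0,0,0.005],[0.0031,0,-0.0095,0,0,0,0.005],[0.0046,0,-0.0143,0,0,0,0.005],[0.0046,0,-0.0143,0,0,0,0.005],[0.0046,0,-0.0143,0,0,0,0.005],[0.0046,0,-0.0143,0,0,0,0.005],[0,0,0,0,-0.063,0,0.005],[0,0,0,0,-0.063,0,0.005],[0,0,0,0,-0.063,0,0.005],[0,0,0,0,-0.063,0,0.005],[0,0,0,0,-0.063,0,0.005],[0,0,0,0,0,0,0.005]],
])

```text
time_s: 14.1
tool_pos: [0.5033, 0.1407, 0.2114]
tool_rot: [-179.9, -0.1, -4.0]
force: [1.0, -0.3, -3.7]
grip_width: 0.0136
grasp_force: 49.9
```

```bash
python3 st.py; python3 - <<'E'
from cell import *
from h import *
import cv2
s=read_camera("side")["frame"][:,:,::-1];t=read_camera("top")["frame"][:,:,::-1]
a=cv2.resize(s[90:230,200:330],None,fx=3,fy=3,interpolation=cv2.INTER_CUBIC)
b=cv2.resize(t[170:310,160:290],None,fx=3,fy=3,interpolation=cv2.INTER_CUBIC)
cv2.imwrite("pics/c3.png",np.hstack([a,b]))
d=max(silhouettes("top","jar"),key=lambda d:d["p"]);e=d["extent"];print(d["p"],e)
u=np.array([(e[0]+e[2])/2,(e[1]+e[3])/2])
print(least_squares(lambda p:proj("top",[p[0],p[1],.077])-u,[.4,0]).x)
E
```

```text
14.15 [0.5024 0.1412 0.2112] rot [-179.9   -0.2   -4. ] tilt 0.2 pin [0.4866 0.1424 0.1502] F(br) [-0.6  0.3 -4. ] M [0.02 0.09 0.04] 0.013680581801352336 [  19.    5.  -40.  101.    4.   75. -115.]
14.2 [0.5015 0.1415 0.2112] rot [-179.9   -0.2   -3.9] tilt 0.2 pin [0.4857 0.1426 0.1501] F(br) [-0.4  0.7 -3.5] M [0.01 0.05 0.04] 0.013797492132898184 [  19.    5.  -40.  101.    4.   75. -115.]
0.76 [241.9, 286.6, 258.0, 303.1]
[0.3683942  0.00662314]
```

View pics/c3.png

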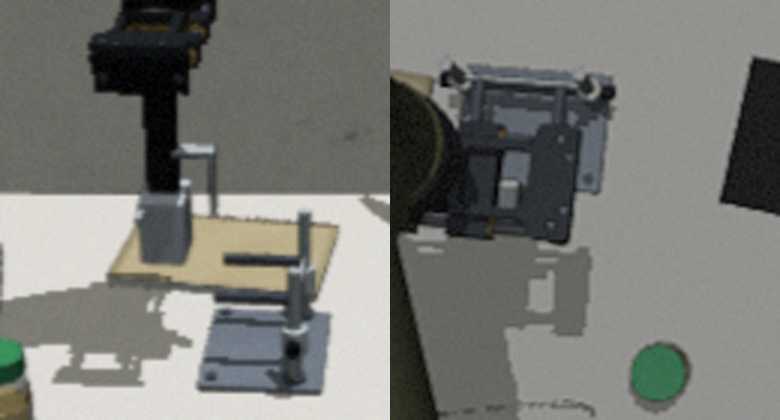

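Call:
play_rows([
  [[0.001,0.016,-0.004,0,0,0,0.005],[0.0018,0.026,-0.004,0,0,0,0.005],[0.0018,0.026,-0.004,0,0,0,0.005],[0.0018,0.026,-0.004,0,0,0,0.005],[0.0022,0.032,0,0,0,0,0.005],[0.0139,0.0208,0,0,0,0,0.005],[0.0139,0.0208,0,0,0,0,0.005],[0.0139,0.0208,0,0,0,0,0.005],[0.0139,0.0208,0,0,0,0,0.005],[0.0139,0.0208,0,0,0,0,0.005],[0.0139,0.0208,0,0,0,0,0.005],[0,0,0,0,0,0,0.005]],
])

```text
time_s: 15.55
tool_pos: [0.5761, -0.1198, 0.2268]
tool_rot: [179.8, -0.2, -4.2]
force: [-0.3, -0.4, -3.9]
grip_width: 0.0138
grasp_force: 49.9
```

```bash
python3 st.py; python3 - <<'E'
from h import *
import cv2
im=cv2.imread("pics/side0.png");g=cv2.cvtColor(im,cv2.COLOR_BGR2GRAY)
def quad(im,roi):
    x0,y0,x1,y1=roi;g=cv2.GaussianBlur(cv2.cvtColor(im,cv2.COLOR_BGR2GRAY)[y0:y1,x0:x1],(3,3),0)
    m=(g<90).astype(np.uint8);c=max(cv2.findContours(m,0,2)[0],key=cv2.contourArea)
    q=cv2.approxPolyDP(c,4,True)[:,0]+[x0,y0];M=cv2.moments(m);return q,cv2.contourArea(c),np.array([M["m10"]/M["m00"]+x0,M["m01"]/M["m00"]+y0])
obs=[]
for c,roi in(("side",(235,240,325,295)),("top",(262,180,335,255))):
    q,a,m=quad(cv2.imread(f"pics/{c}0.png"),roi);print(c,q.tolist(),a,m)
    for l in((.07,.07),(.07,-.07),(-.07,-.07),(-.07,.07)):
        w=[.576+.98*l[0]+.1997*l[1],-.1185-.1997*l[0]+.98*l[1],.004];u=proj(c,w)
        obs.append((c,(*l,.004),q[np.argmin(((q-u)**2).sum(1))].astype(float)))
for sel in("side","top",""):
    p,r,w=fit([o for o in obs if o[0]==sel or not sel],[.576,-.1185,-.2]);print(sel,p.round(4))
E
```

```text
15.6 [ 0.5754 -0.1171  0.2268] rot [ 1.8e+02 -1.0e-01 -4.1e+00] tilt 0.1 pin [ 0.5596 -0.116   0.1658] F(br) [ 0.2  0.6 -3.5] M [0.1  0.01 0.03] 0.013909688885958716 [ 33.  12. -27.  91.   6.  78. -90.]
15.65 [ 0.5752 -0.1152  0.2269] rot [-1.8e+02 -1.0e-01 -3.9e+00] tilt 0.1 pin [ 0.5593 -0.1141  0.1659] F(br) [-0.3  0.5 -3.4] M [0.1 0.1 0. ] 0.013768308709943028 [ 33.  12. -28.  91.   6.  78. -90.]
side [[261, 244], [244, 279], [303, 288], [315, 252]] 2171.0 [280.63206714 265.85379859]
top [[281, 189], [270, 237], [319, 247], [329, 200]] 2497.0 [299.58404009 218.06476484]
side [ 0.5754 -0.1212 -0.2204]
top [ 0.5747 -0.1186 -0.2076]
 [ 0.5749 -0.1194 -0.2106]
```

Call:
play_rows([
  [[0.0,0.0015,0,0,0,0,0.005],[0,0.0015,0.015,0,0,0,0.005],[0,0,0.02,0,0,0,0.005],[0,0,0.02,0,0,0,0.005],[0,0,0.02,0,0,0,0.005],[0,0,0.015,0,0,0,0.005],[0,0,0.01,0,0,0,0.005],[0,0,0.003,0,0,0,0.005],[0,0,0,0,0,0,0.005],[0,0,0,0,0,0,0.005],[0,0,0,0,0,0,0.005],[0,0,0,0,0,0,0.005]],
])

```text
time_s: 16.85
tool_pos: [0.5759, -0.1183, 0.1246]
tool_rot: [180.0, -0.1, -3.9]
force: [0.7, 0.2, -4.1]
grip_width: 0.0136
grasp_force: 49.9
```

```bash
python3 st.py
```

```text
16.9 [ 0.5758 -0.1183  0.1244] rot [ 1.8e+02 -1.0e-01 -3.9e+00] tilt 0.1 pin [ 0.5599 -0.1172  0.0634] F(br) [-0.1  0.3 -4.1] M [ 0.07 -0.01 -0.  ] 0.013446029708112288 [ 32.  17. -27.  99.   8.  67. -91.]
16.95 [ 0.5757 -0.1182  0.1243] rot [ 1.8e+02 -1.0e-01 -3.9e+00] tilt 0.1 pin [ 0.5598 -0.1172  0.0633] F(br) [ 0.5 -0.1 -4.1] M [0.07 0.05 0.  ] 0.013789666425679518 [ 32.  17. -27.  99.   8.  67. -91.]
```

Nine millimetres above expected contact; check that it hangs upright and centred.

```bash
python3 - <<'E'
from cell import *
from h import *
import cv2
s=read_camera("side")["frame"][:,:,::-1];t=read_camera("top")["frame"][:,:,::-1]
a=cv2.resize(s[200:300,230:330],None,fx=4,fy=4,interpolation=cv2.INTER_CUBIC)
b=cv2.resize(t[170:270,250:350],None,fx=4,fy=4,interpolation=cv2.INTER_CUBIC)
cv2.imwrite("pics/c4.png",np.hstack([a,b]))
for c,x0,y0 in(("side",230,200),("top",250,170)):
  for l in((-.02,-.025,0),(.02,-.025,0),(-.02,-.025,.06),(.02,-.025,.06)):
    C,S=np.cos(np.radians(-3.9)),np.sin(np.radians(-3.9));w=[.5757+C*l[0]-S*l[1],-.1182+S*l[0]+C*l[1],.0128+l[2]]
    print(c,l,((proj(c,w)-[x0,y0])*4).round())
E
```

```text
side (-0.02, -0.025, 0) [163. 268.]
side (0.02, -0.025, 0) [234. 272.]
side (-0.02, -0.025, 0.06) [160. 181.]
side (0.02, -0.025, 0.06) [233. 185.]
top (-0.02, -0.025, 0) [234. 221.]
top (0.02, -0.025, 0) [238. 163.]
top (-0.02, -0.025, 0.06) [240. 207.]
top (0.02, -0.025, 0.06) [245. 146.]
```

View pics/c4.png

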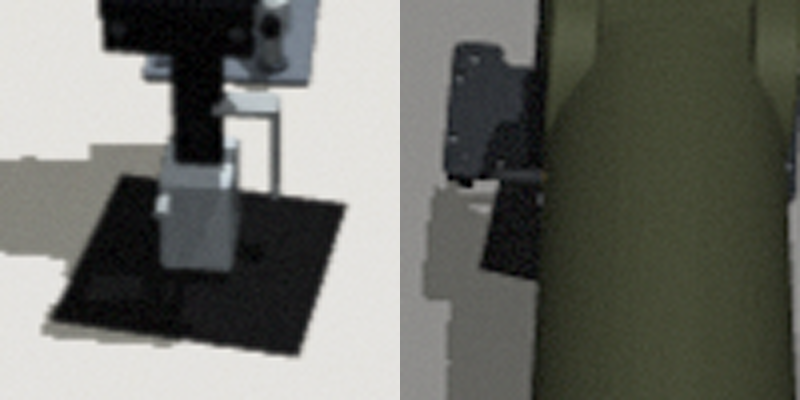

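Call:
play_rows([
  [[0,0.0008,0.003,0,0,0,0.005],[0,0,0.002,0,0,0,0.005],[0,0,0.001,0,0,0,0.005],[0,0,0.001,0,0,0,0.005],[0,0,0,0,0,0,0.005],[0,0,0,0,0,0,0.005],[0,0,0,0,0,0,0.005]],
])

```text
time_s: 17.75
tool_pos: [0.5755, -0.119, 0.1169]
tool_rot: [180.0, -0.1, -3.9]
force: [0.5, -0.2, -3.5]
grip_width: 0.0137
grasp_force: 49.9
```

Call:
play_rows([
  [[0,0,0.0008,0,0,0,0.005],[0,0,0,0,0,0,0.005],[0,0,0,0,0,0,0.005]],
])

```text
time_s: 18.05
tool_pos: [0.5754, -0.119, 0.116]
tool_rot: [180.0, -0.1, -3.9]
force: [-0.7, -0.2, -3.1]
grip_width: 0.0137
grasp_force: 49.9
```

Call:
play_rows([
  [[0,0,0.0006,0,0,0,0.005],[0,0,0,0,0,0,0.005],[0,0,0,0,0,0,0.005]],
])

```text
time_s: 18.35
tool_pos: [0.5754, -0.119, 0.1154]
tool_rot: [180.0, -0.1, -3.9]
force: [-0.1, 0.3, -3.6]
grip_width: 0.0135
grasp_force: 49.9
```

Call:
play_rows([
  [[0,0,0.0005,0,0,0,0.005],[0,0,0,0,0,0,0.005],[0,0,0,0,0,0,0.005]],
])

```text
time_s: 18.65
tool_pos: [0.5756, -0.119, 0.1153]
tool_rot: [180.0, -0.1, -3.9]
force: [-0.8, 0.9, -1.2]
grip_width: 0.0135
grasp_force: 50.0
```

Call:
play_rows([
  [[0,0,0.0005,0,0,0,0.005],[0,0,0,0,0,0,0.005],[0,0,0,0,0,0,0.005]],
])

```text
time_s: 18.95
tool_pos: [0.5757, -0.1189, 0.1152]
tool_rot: [180.0, -0.1, -3.9]
force: [-1.2, 0.8, 5.2]
grip_width: 0.0135
grasp_force: 50.0
```

Call:
play_rows([
  [[0,0,0,0,0,0,0.005],[0,0,0,0,0,0,0.005],[0,0,0,0,0,0,0.005],[0,0,0,0,0,0,0.005]],
], force=3)

```text
time_s: 19.35
tool_pos: [0.5758, -0.1188, 0.1147]
tool_rot: [-180.0, -0.1, -3.9]
force: [-1.2, 0.9, 4.0]
grip_width: 0.014
grasp_force: 3.0
```

```bash
python3 st.py
```

```text
19.4 [ 0.5758 -0.1187  0.1147] rot [-1.8e+02 -1.0e-01 -3.9e+00] tilt 0.1 pin [ 0.5599 -0.1176  0.0537] F(br) [-1.1  2.   4.7] M [ 0.4  0.1 -0. ] 0.013689552491187825 [ 32.  17. -27.  99.   8.  66. -91.]
19.45 [ 0.5758 -0.1188  0.1146] rot [-1.8e+02 -1.0e-01 -3.9e+00] tilt 0.1 pin [ 0.5599 -0.1177  0.0536] F(br) [-0.1  2.1  4.4] M [ 0.39  0.07 -0.  ] 0.01401180323664643 [ 32.  17. -27.  99.   8.  66. -91.]
```

Call:
play_rows([
  [[0,0,0,0,0,0,0.018],[0,0,0,0,0,0,0.024],[0,0,0,0,0,0,0.034],[0,0,0,0,0,0,0.044],[0,0,-0.005,0,0,0,0.044],[0,0,-0.01,0,0,0,0.044],[0,0,-0.02,0,0,0,0.044],[0,0,-0.03,0,0,0,0.044],[0,0,-0.03,0,0,0,0.044],[0,0,-0.03,0,0,0,0.044],[0,0,-0.01,0,0,0,0.044],[0,0,0,0,0,0,0.044]],
])

```text
time_s: 20.65
tool_pos: [0.5764, -0.119, 0.2518]
tool_rot: [179.9, -0.3, -3.9]
force: [-0.9, 0.5, -0.5]
grip_width: 0.044
grasp_force: 0.0
```

Call:
play_rows([
  [[-0.02,0.03,0,0,0,0,0.044],[-0.02,0.03,0,0,0,0,0.044],[-0.02,0.03,0,0,0,0,0.044],[-0.01,0.04,0,0,0,0,0.044],[-0.01,0.04,0,0,0,0,0.044],[0,0.04,0,0,0,0,0.044],[0,0.04,0,0,0,0,0.044],[0,0.03,0,0,0,0,0.044],[0,0,0,0,0,0,0.044],[0,0,0,0,0,0,0.044],[0,0,0,0,0,0,0.044]],
])

```text
time_s: 21.75
tool_pos: [0.4767, -0.391, 0.2484]
tool_rot: [-179.9, 0.0, -3.8]
force: [0.2, 1.0, 0.1]
grip_width: 0.0441
grasp_force: 0.0
```

```bash
python3 - <<'E'
from cell import *
from h import *
import cv2
o=get_obs();print(o["tool_pos"],o["force"])
s=read_camera("side")["frame"][:,:,::-1];t=read_camera("top")["frame"][:,:,::-1]
a=cv2.resize(s[150:300,200:330],None,fx=3,fy=3,interpolation=cv2.INTER_CUBIC)
b=cv2.resize(t[170:320,230:360],None,fx=3,fy=3,interpolation=cv2.INTER_CUBIC)
cv2.imwrite("pics/c5.png",np.hstack([a,b]))
E
```

```text
[ 0.47671628 -0.39104894  0.24836758] [0.22551536 1.03170871 0.05478065]
```

View pics/c5.png

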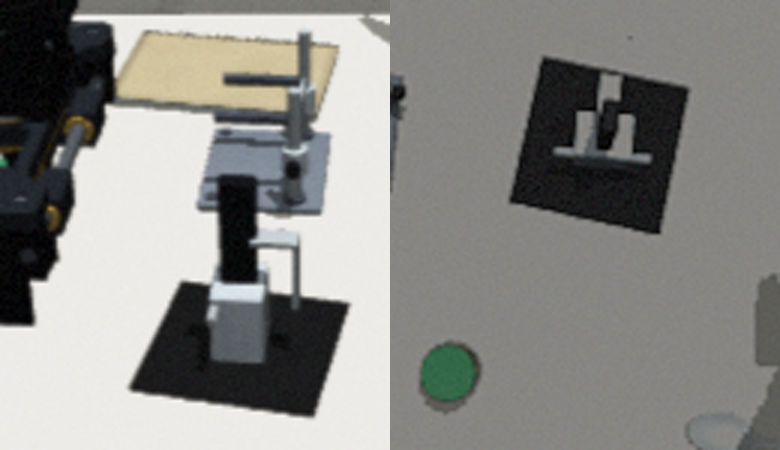

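The magazine stands upright at the mat's middle, with its box at about (240,325) in the side crop. The jar and bracket haven't moved, and the gripper is well clear.

```bash
python3 -c "
from cell import *
print(sign_off())"
```

```text
the job is handed in; nothing more can be done
None
```

The magazine is out of its bracket and standing upright in the middle of the rubber mat, hook and all; the arm is clear of it, and the job was handed in at about 22 s of the 61 s allowed.

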